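# Close the panel rack and hold the drying box open at its set angle

### The arm

A 6-joint arm with a two-finger parallel gripper is mounted at the origin on the work surface. World frame = base frame: x ahead of the robot, y to its left, z up, the work surface at z = 0. Lengths are in m, angles in rad, forces in N, time in s.
With the tool pointing down it reaches from about 0.25 to 0.775 m from the base axis. Payload 4 kg.
Tool frame: the origin (TCP) lies at the very end of the fingers, on their centre line; the grasp point (between the pads) lies 19 mm behind it; z points along the fingers, x is the direction in which the jaws open and shut, and the axes are right-handed (so a half turn about z gives the same grasp; the last joint's range is limited). The gripper opens to 94 mm and grips with 3 to 60 N. Pads are 16 mm wide; open, the fingers measure 119 mm over their backs; the gripper's body (75 mm by 177 mm) begins 78 mm behind the grasp point.
Start: joints at [1.164, 0.087, 1.371, -0, 1.684, -0.103], TCP at [0.165, 0.525, 0.206] pointing down, gripper open.
Joint ranges: [-3.1, 3.1], [-0.76, 2.03], [0.27, 2.55], [-1.08, 4.22], [0.17, 2.65], [-2.57, 2.57]. Speed limits (rad/s): [2.79, 2.79, 3.14, 3.14, 3.14, 3.14].

### API

Orientations are given as [roll, pitch, yaw] about the fixed x, y, z axes, in that order (R = Rz(yaw) Ry(pitch) Rx(roll)).
In Python, from bench import robot, cams, ticket gives the robot as it stands.
- The arm moves only by the tool jog_arm, never from a script. Its argument "series" is a list of rows, each an object of numbers: "x", "y", "z": the shift along the tool's x, y, z in m; "rx", "ry", "rz": the turn, a rotation vector about the tool's x, y, z in degrees. A call has 1 to 12 rows; each row shifts and turns the pose as measured when the row begins, along the tool's axes as they then stand; what a row does not reach is not made up. A row lasts 1/12 s, in which the tool goes at most 41.7 mm and 7.16 degrees, less where a joint would pass 70% of its speed; a pose out of reach is approached as far as the arm can. A call with a gripper value outside its range is refused whole. "claw" is the opening, from 0 (shut) to 1 (fully open), set as the call begins (left out, the last holds). The fingers move at their own pace and stop on an object; the grip force is fixed at half the most. Time passes only in rows, so rows that do not move let the fingers close. It gives the time, the measured TCP pose, the force and the opening at its end, in the units of the state.
- robot.get_obs(): the state, without advancing time (a new reading comes with each control period).
- cams.snapshot(name): name is "side" or "top"; returns a dict with "img" (384x512x3 uint8, red, green, blue), "mtx" (3x3 intrinsics, pixels), "origin" and "attitude" of the camera in the world. Camera axes: x right, y down, z forward; pixel columns grow to the right and rows downward; lengths in m; the calibration is good to about 2 mm. A picture is of the moment at which its call begins. There is no depth.
- ticket.close_job(): hands the job in, once; it reports no verdict.
Trained networks look in a picture, given as the dict that the camera call returned (one of the last four; its "shot" number tells which), for a name from the list of things; names that differ only in an ending like _2 or _b are one class to them, and where a whole thing is asked for, a point or a joint stands for the part that bears it (a point fixed in the world has none). Each returns a list of dicts, best first, with "p" (0 to 1); they miss things now and then, are a little off and sometimes report something else, mostly with a low value. They report only what shows in the picture. A call takes as long as a camera call.
- cams.look_for(thing, picture): "bbox" ([left, top, width, height] in pixels, round what is visible of it).
The state is a dict: "time": time; "joint_positions": joint angles; "qvel": joint speeds; "joint_torque": joint torques, N m; "tool_pos": TCP position; "ee_rot": TCP orientation; "wrist_force": force on the tool from outside, world axes, zero at the start; "wrist_torque": the same for the moment, N m; "width": finger opening in m.
Only numpy, scipy, OpenCV 4.12 (cv2) and the standard library are available. Lean on these libraries where they do the work, as an engineer would, in place of code of your own. Each camera call takes 0.05 s, during which the arm holds its last target.

### The job

Get the freshly painted sample panels ready for drying: first swing the rack's keeper bar fully shut until it has snapped past its catch, so the panels cannot slide out in the draught. Then take the drying box's sprung lid by its bar handle, lift it until it stands at the same angle as the setting arm on the side of the box, and finish while still holding it there, steady; it springs shut if let go. Leave the setting arm as it is set and do not shift or knock over the panels and the other things on the table.

Things in the scene. Friction and masses are not known exactly. Their poses are not given: they have to be found in the camera images.
- keeper (a joint): angle (rad) of the rack's keeper bar about its vertical pivot: 0 = shut, against its stop; grows as the bar's free end swings out towards the robot's side (clockwise seen from above), at most 1.0. It starts open and stays where it is left (light friction). A nub under the bar rides over a sprung ball at about 0.036 and lies behind it when shut: about 5 N is needed at the peg to snap past it.
- keeper_pivot (a point): pivot of the keeper bar, at the bar's mid height (55 mm above the table), on the front left corner of the plywood panel rack. The axes are the rack's: x to the rack's back, y to its left, z up. The rack's base is 145 x 270 mm, 12 mm thick; the steel bar is 12 x 12 mm and 230 mm long; shut, it runs from the pivot along -y across the open front of the rack, 30 mm in front of the panels.
- keeper_peg (a point): the black upright round peg on the keeper bar near its free end, 16 mm diameter, standing 45 mm above the bar (from 61 to 106 mm above the table), 195 mm from the pivot. The point is on its axis, 21 mm below its top (85 mm above the table). Its axes turn with the bar.
- vent_lid (a joint): angle (rad) of the drying box's lid: 0 = shut, grows as it opens, at most 1.4. A spring pulls it shut at every angle (with its weight about 0.8 N m when shut, 1.0 N m when open 0.6 rad, so some 5 to 6 N at the handle).
- vent_lid_hinge (a point): middle of the lid's hinge line, on the far top edge of the grey drying box, 90 mm above the table. Axes are the box's: x to the back, y to its left along the hinge, z up. The box is 190 mm (x) by 240 mm (y) by 90 mm high; the aluminium lid is 8 mm thick and opens upward, its near edge (towards -x) rising.
- lid_bar (a point): the lid's bar handle: a horizontal round bar 12 mm in diameter, 110 mm long along y (parallel to the hinge), on two posts 94 mm apart, near the lid's front edge. The point is the bar's centre: 38 mm above the lid's top face, 175 mm from the hinge along the lid's -x and 46 mm along its z. Axes are the lid's and turn with it; x lies in the lid's plane, away from the front edge.
- set_arm (a joint): angle (rad) at which the setting arm stands: 0 = level, grows as it points up; measured like the lid's angle, about the same hinge line. Set between 0.40 and 0.75; held by friction. The lid has to be brought to this angle.
- set_arm_tip (a point): tip of the setting arm, a flat steel arm 200 mm long on the left (+y) outer side of the drying box, pivoting on the lid's hinge line, 139 mm left of the box's middle; the tip point is 196 mm from the hinge line. x axis points along the arm back to its pivot, y along the hinge line.
- panel0: painted wood sample panel standing on edge in its slot of the rack, 80 x 16 x 85 mm high, origin under its centre; to be left alone
- panel1: painted wood sample panel standing on edge in its slot of the rack, 80 x 16 x 85 mm high, origin under its centre; to be left alone
- panel2: painted wood sample panel standing on edge in its slot of the rack, 80 x 16 x 85 mm high, origin under its centre; to be left alone
- panel3: painted wood sample panel standing on edge in its slot of the rack, 80 x 16 x 85 mm high, origin under its centre; to be left alone
- squeeze_bottle: blue squeeze bottle, 40 mm diameter, 110 mm high, origin under its centre; bystander
- paint_jar: white paint jar, 64 mm diameter, 65 mm high, origin under its centre; bystander
- jar_lid: white jar lid lying flat, 70 mm diameter, 12 mm thick, origin under its centre; bystander
- stir_stick: wooden stir stick lying flat, 260 x 20 x 5 mm, long along its y, origin under its centre; bystander

How it is judged:
On the way, in this order (a step that is already met when the one before it is completed fails the run):
1. the keeper bar is snapped shut while the lid is still down (value of joint keeper below 0.022 rad and value of joint vent_lid below 0.08 rad), for 0.2 s.
2. the lid is held by its handle at the setting arm's angle (angle between the x axis of lid_bar and the x axis of set_arm_tip, either way round below 0.08 rad and contact force between vent_lid and the fingers above 2 N and distance between the grasp point and lid_bar below 0.06 m and value of joint keeper below 0.022 rad), for 0.5 s.
At the end, for the whole second after the job is handed in: The keeper bar is past its catch (within 0.022 rad of its stop); the lid stands within 0.08 rad of the setting arm, still (under 0.06 rad/s), carried by the fingers (over 2 N) at its bar handle (grasp within 60 mm of the bar's middle); the setting arm's tip is within 12 mm of where it was (all of step 2 and velocity of joint vent_lid between -0.06 and 0.06 rad/s and value of joint set_arm above 0.36 rad and distance of set_arm_tip from where it was at the start of the episode below 0.012 m); the arm keeps its last pose, push and grip.
It fails at once if a panel is shifted over 25 mm, the stir stick over 50 mm or another bystander over 30 mm (distance of any of panel0, panel1, panel2, panel3 from where it was at the start of the episode above 0.025 m or distance of any of squeeze_bottle, paint_jar, jar_lid from where it was at the start of the episode above 0.03 m or distance of stir_stick from where it was at the start of the episode above 0.05 m).
It fails at once if a panel, the bottle or the jar is knocked over (angle between any of panel0, panel1, panel2, panel3, squeeze_bottle, paint_jar's own z axis and vertical above 0.5 rad).
It fails at once if the setting arm is moved (distance of set_arm_tip from where it was at the start of the episode above 0.02 m).
It also fails if it takes over 54 s, if anything falls off the work surface, if the arm or the gripper's body presses on something with over 40 N, if the wrist force passes 120 N, or if a joint passes its speed limit or range.

## Working session

There is one attempt and no reset: what is moved stays moved. The work goes in short steps, Python scripts to look and compute and a tool call to move; the robot and the scene stay as the last step left them, time stands still between calls to the robot, and variables do not carry over. Pictures are saved under pics/ and viewed, and the job is handed in when it is done.

Besides the shell and the picture viewer there is one more tool, called after "Emit:" as name(argument=value, ...) on one line, values as JSON. jog_arm: Moves the arm, as the interface text tells. Its arguments: {"type":"object","properties":{"series":{"type":"array","items":{"type":"object","properties":{"x":{"type":"number"},"y":{"type":"number"},"z":{"type":"number"},"rx":{"type":"number"},"ry":{"type":"number"},"rz":{"type":"number"}}}},"claw":{"type":"number"}},"required":["series"]}

```bash
ls; mkdir -p pics
python3 - <<'E'
from bench import robot,cams,ticket
import cv2,pickle
o=robot.get_obs();print(o)
for n in("side","top"):
    s=cams.snapshot(n);cv2.imwrite(f"pics/{n}0.png",s["img"][:,:,::-1]);print(n,s["mtx"].tolist(),s["origin"],s["attitude"],s["shot"])
    pickle.dump(s,open(f"{n}0.pkl","wb"))
    for t in["keeper","keeper_peg","keeper_pivot","vent_lid","lid_bar","set_arm","set_arm_tip","panel0","squeeze_bottle","paint_jar","jar_lid","stir_stick"]:
        try:
            print(t,[([round(v) for v in d["bbox"]],round(d["p"],2)) for d in cams.look_for(t,s)][:4])
        except Exception as e: print(t,e)
E
```

```text
pics
{'time': 0.0, 'joint_positions': array([ 1.16390070e+00,  8.79204118e-02,  1.37222616e+00, -1.67069759e-05,
        1.68357737e+00, -1.03082068e-01]), 'qvel': array([ 8.51144330e-04,  8.57710243e-05,  3.46780375e-04, -5.62002289e-05,
       -1.80659777e-03, -1.17955972e-03]), 'joint_torque': array([-4.46331596e-04, -3.40200126e+01, -3.02416384e+01,  7.17980554e-02,
        3.36147076e-02, -2.33344517e-04]), 'tool_pos': array([0.1643259 , 0.52431606, 0.20433732]), 'ee_rot': array([-3.14138986e+00,  2.12168595e-03,  1.26698112e+00]), 'wrist_force': array([ 0.34291975,  0.3119652 , -0.24355127]), 'wrist_torque': array([ 0.00678794,  0.06551671, -0.10428308]), 'width': 0.09381885225409382}
side [[392.52913160916535, 0.0, 256.63817929546684], [0.0, 392.52913160916535, 189.95037878384542], [0.0, 0.0, 1.0]] [ 0.11439538 -0.44367156  0.83329351] [-2.42425794 -0.01851656 -0.67778429] 1
keeper [([197, 137, 21, 67], 0.91)]
keeper_peg [([194, 139, 19, 59], 0.63)]
keeper_pivot [([192, 136, 97, 70], 0.64), ([199, 137, 18, 67], 0.38)]
vent_lid [([284, 200, 135, 118], 0.86)]
lid_bar [([282, 199
[... 613 characters left out ...]
42505] 2
keeper [([120, 200, 89, 46], 0.84)]
keeper_peg [([122, 201, 87, 41], 0.55)]
keeper_pivot [([120, 148, 110, 94], 0.73), ([295, 131, 114, 96], 0.19)]
vent_lid [([294, 132, 114, 96], 0.67)]
lid_bar [([296, 131, 117, 93], 0.82)]
set_arm [([285, 146, 26, 72], 0.75)]
set_arm_tip [([283, 146, 26, 75], 0.76), ([266, 95, 16, 27], 0.56), ([155, 151, 13, 40], 0.35)]
panel0 [([168, 148, 11, 42], 0.85), ([178, 148, 14, 38], 0.81), ([153, 152, 14, 40], 0.8), ([142, 154, 15, 38], 0.6)]
squeeze_bottle [([267, 94, 13, 26], 0.64), ([103, 281, 107, 17], 0.16)]
paint_jar [([266, 242, 22, 25], 0.76)]
jar_lid [([340, 287, 31, 34], 0.88)]
stir_stick [([105, 278, 106, 21], 0.59), ([264, 243, 25, 26], 0.4)]
```

Run:
```python
import cv2
a=cv2.imread("pics/top0.png");b=cv2.imread("pics/side0.png")
cv2.imwrite("pics/t1.png",cv2.resize(a[120:270,90:250],None,fx=5,fy=5,interpolation=2)[:600,:800] if 0 else cv2.resize(a[130:260,95:245],None,fx=5,fy=4.6,interpolation=2))
cv2.imwrite("pics/t2.png",cv2.resize(a[80:240,255:425],None,fx=3.7,fy=3.7,interpolation=2))
cv2.imwrite("pics/s1.png",cv2.resize(b[90:250,170:370],None,fx=3.7,fy=3.7,interpolation=2))
cv2.imwrite("pics/s2.png",cv2.resize(b[170:330,260:440],None,fx=3.7,fy=3.7,interpolation=2))
```

```text
(no output)
```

View pics/top0.png

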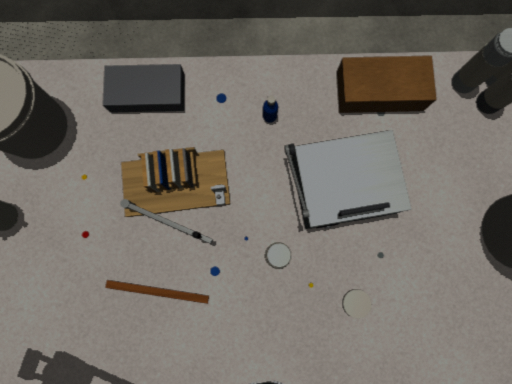

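View pics/side0.png

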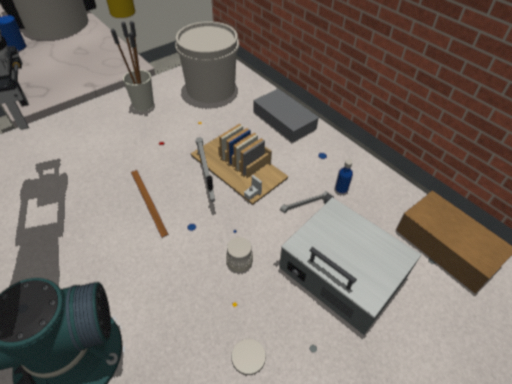

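View pics/t1.png

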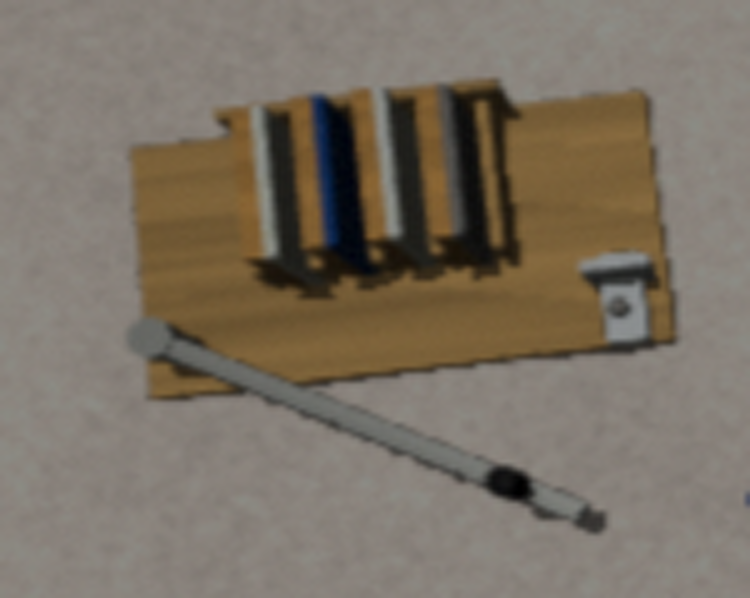

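View pics/t2.png

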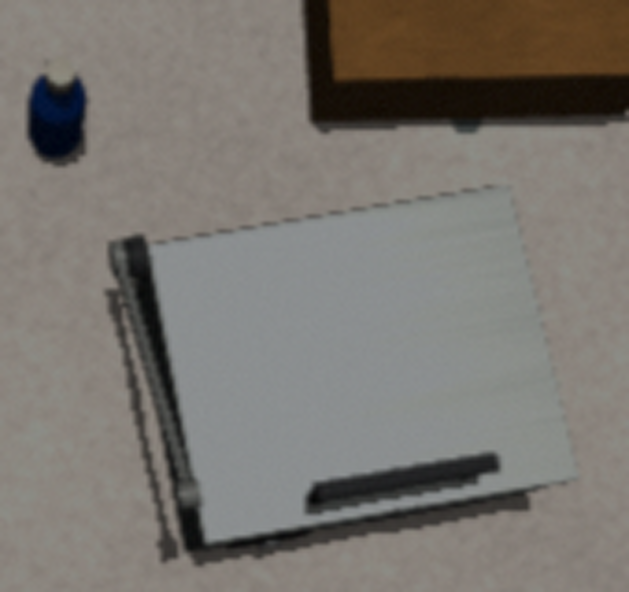

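View pics/s1.png

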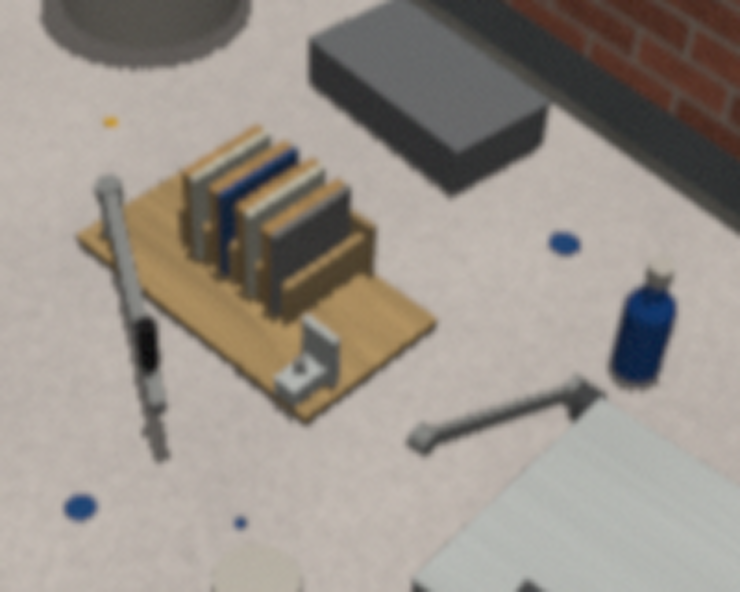

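View pics/s2.png

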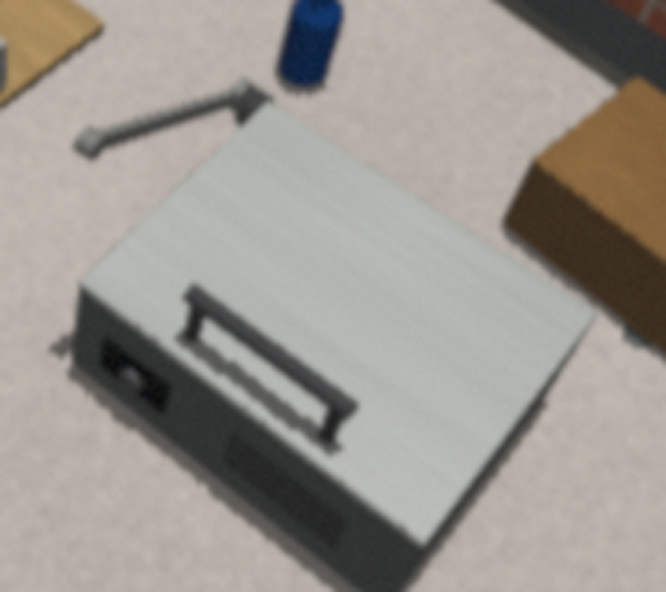

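```bash
cat > h.py <<'E'
import numpy as np,pickle
from scipy.spatial.transform import Rotation as R
from scipy.optimize import least_squares
S={n:pickle.load(open(f"{n}0.pkl","rb")) for n in("side","top")}
def proj(n,P):
    s=S[n];A=s["attitude"];Rm=R.from_euler("xyz",A).as_matrix()
    p=(np.atleast_2d(P)-s["origin"])@Rm
    q=p@s["mtx"].T; return q[:,:2]/q[:,2:]
def rz(a):return np.array([[np.cos(a),-np.sin(a),0],[np.sin(a),np.cos(a),0],[0,0,1]])
E
cat > fit.py <<'E'
from h import *
t1=lambda x,y:(95+x/5-.4,130+y/4.6-.4); t2=lambda x,y:(255+x/3.7-.37,80+y/3.7-.37)
s1=lambda x,y:(170+x/3.7-.37,90+y/3.7-.37); s2=lambda x,y:(260+x/3.7-.37,170+y/3.7-.37)
# rack params: pivot x,y,yaw,keeper, base offset (bx,by)
def bar(k,r,z): return np.array([-r*np.sin(k),-r*np.cos(k),z])
def rack(p):
    x,y,a,k,bx,by=p;M=lambda v:rz(a)@v+[x,y,0];c=lambda i,j:np.array([bx+145e-3*i,by-.27*j,.012])
    L=[("top",t1(151,335),[0,0,.063]),("side",s1(109,185),[0,0,.063]),
    ("top",t1(508,483),bar(k,.195,.100)),("side",s1(148,345),bar(k,.195,.085)),
    ("top",t1(150,397),c(0,0)),("top",t1(675,340),c(0,1)),("top",t1(645,92),c(1,1)),("top",t1(133,148),c(1,0)),
    ("side",s1(78,238),c(0,0)),("side",s1(305,422),c(0,1)),("side",s1(435,322),c(1,1))]
    return np.concatenate([proj(n,M(np.array(v)))[0]-np.array(px) for n,px,v in L])
r=least_squares(rack,[.4,.3,.1,.5,0,0],loss="soft_l1");print(r.x.round(4));print(rack(r.x).reshape(-1,2).round(1).tolist())
x,y,a,k=r.x[:4]
for kk in(k,.05,0):print("peg",kk,rz(a)@bar(kk,.195,.085)+[x,y,0])
def box(p):
    x,y,a,t=p;M=lambda v:rz(a)@v+[x,y,0]
    tip=lambda r,y:[-r*np.cos(t),y,.09+r*np.sin(t)]
    L=[("top",t2(207,541),[-.19,.12,.098]),("top",t2(575,482),[-.19,-.12,.098]),("top",t2(510,187),[0,-.12,.098]),("top",t2(152,245),[0,.12,.098]),
    ("side",s2(80,288),[-.19,.12,.098]),("side",s2(425,545),[-.19,-.12,.098]),("side",s2(594,317),[0,-.12,.098]),("side",s2(270,102),[0,.12,.098]),
    ("top",t2(318,490),[-.175,.055,.138]),("top",t2(497,463),[-.175,-.055,.138]),("side",s2(190,292),[-.175,.055,.138]),("side",s2(352,407),[-.175,-.055,.138]),
    ("top",t2(188,492),tip(.194,.139)),("side",s2(88,143),tip(.194,.139))]
    return np.concatenate([proj(n,M(np.array(v)))[0]-np.array(px) for n,px,v in L])
r=least_squares(box,[.5,-.2,0,.5],loss="soft_l1");print(r.x.round(4));print(box(r.x).reshape(-1,2).round(1).tolist())
x,y,a,t=r.x
print("bar",rz(a)@[-.175,0,.136]+[x,y,0])
E
python3 fit.py
```

```text
[ 0.5377  0.3268  0.0968  0.5331 -0.0253  0.0212]
[[0.5, 0.5], [0.2, -0.3], [-0.2, -0.1], [-0.0, -0.4], [-0.0, 0.7], [0.8, 0.6], [0.8, -0.0], [-0.2, -0.3], [-0.9, -1.4], [-0.1, -0.8], [1.1, -0.7]]
peg 0.5331058055568343 [0.45524021 0.15006609 0.085     ]
peg 0.05 [0.54676829 0.13200941 0.085     ]
peg 0 [0.55649217 0.13270853 0.085     ]
[ 0.6747 -0.2031  0.1426  0.5344]
[[-0.6, -0.1], [1.6, -1.1], [1.0, 1.1], [-0.7, 1.2], [0.0, -2.9], [0.0, -0.6], [0.7, 0.2], [-1.0, 0.1], [-0.3, 0.7], [0.0, -0.2], [-0.2, -0.8], [0.3, 1.0], [-0.2, 0.0], [1.0, 0.3]]
bar [ 0.50148425 -0.22801407  0.136     ]
```

```bash
cat >> h.py <<'E'
def plan(pos,rpy,n=None,vmax=.035):
    from bench import robot
    o=robot.get_obs();R0=R.from_euler("xyz",o["ee_rot"]);R1=R.from_euler("xyz",rpy)
    d=np.array(pos)-o["tool_pos"];dr=(R0.inv()*R1).as_rotvec(degrees=True)
    n=n or int(max(np.ceil(np.linalg.norm(d)/vmax),np.ceil(np.linalg.norm(dr)/5),1))
    print("t",round(o["time"],2),"pos",o["tool_pos"].round(4),"rpy",o["ee_rot"].round(3),"F",o["wrist_force"].round(1),"w",round(o["width"],4))
    print("n",n,"total tool-frame",R0.inv().apply(d).round(4),"rotvec",dr.round(2))
    Ri=R0
    for i in range(n):
        s=Ri.inv().apply(d/n)*1000; print("row",i,"mm",s.round(1),"deg",(dr/n).round(2))
        Ri=Ri*R.from_rotvec(dr/n,degrees=True)
E
python3 -c "
from h import *
plan([.426,.1635,.19],[np.pi,0,1.1345])"
```

```text
t 1.3 pos [0.1645 0.5248 0.2055] rpy [ 3.142 -0.     1.267] F [ 0.1 -0.5  0.3] w 0.094
n 13 total tool-frame [-0.2666  0.3576  0.0155] rotvec [ 0.  -0.   7.6]
row 0 mm [-20.5  27.5   1.2] deg [ 0.   -0.    0.58]
row 1 mm [-20.2  27.7   1.2] deg [ 0.   -0.    0.58]
row 2 mm [-19.9  27.9   1.2] deg [ 0.   -0.    0.58]
row 3 mm [-19.7  28.1   1.2] deg [ 0.   -0.    0.58]
row 4 mm [-19.4  28.3   1.2] deg [ 0.   -0.    0.58]
row 5 mm [-19.1  28.5   1.2] deg [ 0.   -0.    0.58]
row 6 mm [-18.8  28.7   1.2] deg [ 0.   -0.    0.58]
row 7 mm [-18.5  28.9   1.2] deg [ 0.   -0.    0.58]
row 8 mm [-18.2  29.1   1.2] deg [ 0.   -0.    0.58]
row 9 mm [-17.9  29.3   1.2] deg [ 0.   -0.    0.58]
row 10 mm [-17.6  29.4   1.2] deg [ 0.   -0.    0.58]
row 11 mm [-17.3  29.6   1.2] deg [ 0.   -0.    0.58]
row 12 mm [-17.   29.8   1.2] deg [ 0.   -0.    0.58]
```

Emit:
jog_arm(claw=0, series=[{"x": -0.0205,"y": 0.0275,"z": 0.001,"rz": 0.6},{"x": -0.0202,"y": 0.0277,"z": 0.001,"rz": 0.6},{"x": -0.0199,"y": 0.0279,"z": 0.001,"rz": 0.6},{"x": -0.0197,"y": 0.0281,"z": 0.001,"rz": 0.6},{"x": -0.0194,"y": 0.0283,"z": 0.001,"rz": 0.6},{"x": -0.0191,"y": 0.0285,"z": 0.001,"rz": 0.6},{"x": -0.0188,"y": 0.0287,"z": 0.001,"rz": 0.6},{"x": -0.0185,"y": 0.0289,"z": 0.001,"rz": 0.6},{"x": -0.0182,"y": 0.0291,"z": 0.001,"rz": 0.6},{"x": -0.0179,"y": 0.0293,"z": 0.001,"rz": 0.6},{"x": -0.0176,"y": 0.0294,"z": 0.001,"rz": 0.6},{"x": -0.0173,"y": 0.0296,"z": 0.001,"rz": 0.6}])

```text
invalid input
```

```bash
python3 -c "
from h import *
plan([.426,.1635,.075],[np.pi,0,1.1345],vmax=.02)"
```

```text
t 1.3 pos [0.1645 0.5248 0.2055] rpy [ 3.142 -0.     1.267] F [ 0.1 -0.5  0.3] w 0.094
n 24 total tool-frame [-0.2666  0.3576  0.1305] rotvec [ 0.  -0.   7.6]
row 0 mm [-11.1  14.9   5.4] deg [ 0.   -0.    0.32]
row 1 mm [-11.   15.    5.4] deg [ 0.   -0.    0.32]
row 2 mm [-10.9  15.    5.4] deg [ 0.   -0.    0.32]
row 3 mm [-10.9  15.1   5.4] deg [ 0.   -0.    0.32]
row 4 mm [-10.8  15.1   5.4] deg [ 0.   -0.    0.32]
row 5 mm [-10.7  15.2   5.4] deg [ 0.   -0.    0.32]
row 6 mm [-10.6  15.3   5.4] deg [ 0.   -0.    0.32]
row 7 mm [-10.5  15.3   5.4] deg [ 0.   -0.    0.32]
row 8 mm [-10.4  15.4   5.4] deg [ 0.   -0.    0.32]
row 9 mm [-10.4  15.4   5.4] deg [ 0.   -0.    0.32]
row 10 mm [-10.3  15.5   5.4] deg [ 0.   -0.    0.32]
row 11 mm [-10.2  15.5   5.4] deg [ 0.   -0.    0.32]
row 12 mm [-10.1  15.6   5.4] deg [ 0.   -0.    0.32]
row 13 mm [-10.   15.7   5.4] deg [ 0.   -0.    0.32]
row 14 mm [-9.9 15.7  5.4] deg [ 0.   -0.    0.32]
row 15 mm [-9.8 15.8  5.4] deg [ 0.   -0.    0.32]
row 16 mm [-9.7 15.8  5.4] deg [ 0.   -0.    0.32]
row 17 mm [-9.7 15.9  5.4] deg [ 0.   -0.    0.32]
row 18 mm [-9.6 15.9  5.4] deg [ 0.   -0.    0.32]
row 19 mm [-9.5 16.   5.4] deg [ 0.   -0.    0.32]
row 20 mm [-9.4 16.   5.4] deg [ 0.   -0.    0.32]
row 21 mm [-9.3 16.1  5.4] deg [ 0.   -0.    0.32]
row 22 mm [-9.2 16.1  5.4] deg [ 0.   -0.    0.32]
row 23 mm [-9.1 16.2  5.4] deg [ 0.   -0.    0.32]
```

Emit:
jog_arm(claw=0, series=[{"x": -0.02,"y": 0.028,"z": 0.001,"rx": 0,"ry": 0,"rz": 0.6},{"x": -0.02,"y": 0.028,"z": 0.001,"rx": 0,"ry": 0,"rz": 0.6}])

```text
time: 1.47
tool_pos: [0.2035, 0.4723, 0.2027]
ee_rot: [-3.139, -0.001, 1.254]
wrist_force: [0.2, -0.1, 1.0]
width: 0.084
```

Emit:
jog_arm(series=[{"x": -0.02,"y": 0.028,"z": 0.001,"rx": 0,"ry": 0,"rz": 0.6},{"x": -0.02,"y": 0.028,"z": 0.001,"rx": 0,"ry": 0,"rz": 0.6},{"x": -0.019,"y": 0.028,"z": 0.001,"rx": 0,"ry": 0,"rz": 0.6},{"x": -0.019,"y": 0.028,"z": 0.001,"rx": 0,"ry": 0,"rz": 0.6},{"x": -0.019,"y": 0.029,"z": 0.001,"rx": 0,"ry": 0,"rz": 0.6},{"x": -0.018,"y": 0.029,"z": 0.001,"rx": 0,"ry": 0,"rz": 0.6},{"x": -0.018,"y": 0.029,"z": 0.001,"rx": 0,"ry": 0,"rz": 0.6},{"x": -0.018,"y": 0.029,"z": 0.001,"rx": 0,"ry": 0,"rz": 0.6},{"x": -0.018,"y": 0.029,"z": 0.001,"rx": 0,"ry": 0,"rz": 0.6},{"x": -0.018,"y": 0.029,"z": 0.001,"rx": 0,"ry": 0,"rz": 0.6}])

```text
time: 2.3
tool_pos: [0.4107, 0.1832, 0.1927]
ee_rot: [3.14, -0.006, 1.151]
wrist_force: [0.0, 0.2, 0.5]
width: 0.017
```

```bash
python3 -c "
from h import *
plan([.426,.1635,.075],[np.pi,0,1.1345],vmax=.02)"
```

```text
t 2.3 pos [0.4107 0.1832 0.1927] rpy [ 3.14  -0.006  1.151] F [0.  0.2 0.5] w 0.017
n 7 total tool-frame [-0.0125  0.0219  0.1177] rotvec [ 0.07 -0.34  0.93]
row 0 mm [-1.8  3.1 16.8] deg [ 0.01 -0.05  0.13]
row 1 mm [-1.8  3.1 16.8] deg [ 0.01 -0.05  0.13]
row 2 mm [-1.7  3.1 16.8] deg [ 0.01 -0.05  0.13]
row 3 mm [-1.7  3.1 16.8] deg [ 0.01 -0.05  0.13]
row 4 mm [-1.7  3.2 16.8] deg [ 0.01 -0.05  0.13]
row 5 mm [-1.7  3.2 16.8] deg [ 0.01 -0.05  0.13]
row 6 mm [-1.7  3.2 16.8] deg [ 0.01 -0.05  0.13]
```

Emit:
jog_arm(series=[{"x": -0.002,"y": 0.003,"z": 0.018,"rx": 0,"ry": 0,"rz": 0.1},{"x": -0.002,"y": 0.003,"z": 0.018,"rx": 0,"ry": 0,"rz": 0.1},{"x": -0.002,"y": 0.003,"z": 0.018,"rx": 0,"ry": 0,"rz": 0.1},{"x": -0.002,"y": 0.003,"z": 0.018,"rx": 0,"ry": 0,"rz": 0.1},{"x": -0.002,"y": 0.003,"z": 0.018,"rx": 0,"ry": -0.3,"rz": 0.1},{"x": -0.002,"y": 0.003,"z": 0.018,"rx": 0,"ry": 0,"rz": 0.1},{"x": 0,"y": 0.003,"z": 0.01,"rx": 0,"ry": 0,"rz": 0.1},{"x": 0,"y": 0,"z": 0,"rx": 0,"ry": 0,"rz": 0}])

```text
time: 2.97
tool_pos: [0.4326, 0.155, 0.0728]
ee_rot: [3.132, -0.004, 1.122]
wrist_force: [-1.4, -0.1, 0.5]
width: 0.0004
```

Run:
```python
from h import *
plan([.426,.1635,.075],[np.pi,0,1.1345],vmax=.02)
from bench import cams
import cv2
s=cams.snapshot("side");cv2.imwrite("pics/a1.png",cv2.resize(s["img"][90:250,120:320,::-1],None,fx=3.5,fy=3.5))
```

```text
t 2.97 pos [0.4326 0.155  0.0728] rpy [ 3.132 -0.004  1.122] F [-1.4 -0.1  0.5] w 0.0004
n 1 total tool-frame [ 0.0048 -0.0096 -0.0023] rotvec [ 0.54 -0.22 -0.71]
row 0 mm [ 4.8 -9.6 -2.3] deg [ 0.54 -0.22 -0.71]
```

View pics/a1.png

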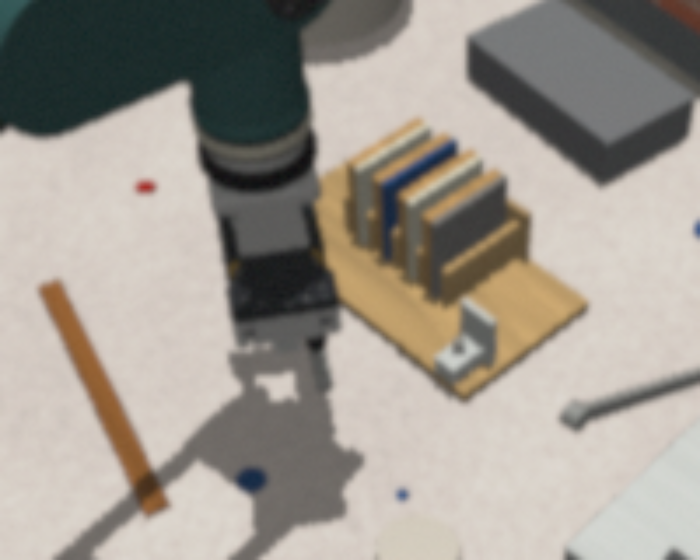

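Emit:
jog_arm(series=[{"x": 0.004,"y": 0.005,"z": -0.003,"rx": 0,"ry": 0,"rz": 0},{"x": -0.0005,"y": 0.0097,"z": 0,"rx": 0,"ry": 0,"rz": -2.9},{"x": -0.0005,"y": 0.0097,"z": 0,"rx": 0,"ry": 0,"rz": -2.9},{"x": -0.0005,"y": 0.0097,"z": 0,"rx": 0,"ry": 0,"rz": -2.9},{"x": -0.0005,"y": 0.0097,"z": 0,"rx": 0,"ry": 0,"rz": -2.9},{"x": -0.0005,"y": 0.0097,"z": 0,"rx": 0,"ry": 0,"rz": -2.9},{"x": -0.0005,"y": 0.0097,"z": 0,"rx": 0,"ry": 0,"rz": -2.9},{"x": -0.0005,"y": 0.0097,"z": 0,"rx": 0,"ry": 0,"rz": -2.9},{"x": 0,"y": 0,"z": 0,"rx": 0,"ry": 0,"rz": 0}])

```text
time: 3.77
tool_pos: [0.5148, 0.138, 0.0927]
ee_rot: [3.11, -0.008, 1.499]
wrist_force: [-0.0, -0.2, 0.2]
width: 0.0008
```

Run:
```python
from h import *
def bar(k,r,z): return np.array([-r*np.sin(k),-r*np.cos(k),z])
k=.1;a=.0968
p=rz(a)@(bar(k,.195,.075)-.016*np.array([np.cos(k),-np.sin(k),0]))+[.5377,.3268,0]
print(p)
plan(p,[np.pi,0,a+np.pi/2-k],vmax=.02)
from bench import cams
import cv2
s=cams.snapshot("side");cv2.imwrite("pics/a2.png",cv2.resize(s["img"][90:250,120:320,::-1],None,fx=3.5,fy=3.5))
```

```text
[0.52107608 0.1318522  0.075     ]
t 3.77 pos [0.5148 0.138  0.0927] rpy [ 3.11  -0.008  1.499] F [-0.  -0.2  0.2] w 0.0008
n 1 total tool-frame [-0.0058  0.0061  0.0179] rotvec [ 1.8  -0.37 -3.96]
row 0 mm [-5.8  6.1 17.9] deg [ 1.8  -0.37 -3.96]
```

View pics/a2.png

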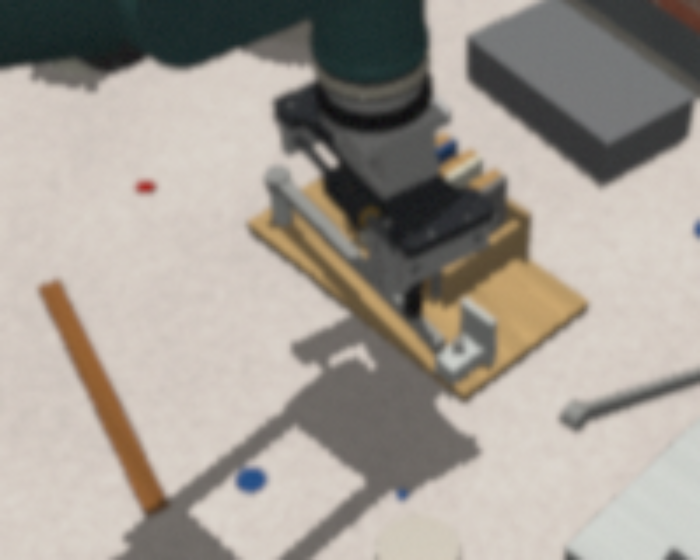

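Emit:
jog_arm(series=[{"x": -0.003,"y": -0.001,"z": 0.009,"rx": 0.9,"ry": 0,"rz": -1.5},{"x": -0.003,"y": 0,"z": 0.008,"rx": 0.9,"ry": 0,"rz": -1.5},{"x": 0,"y": 0.004,"z": 0.001,"rx": 0,"ry": 0,"rz": -0.5},{"x": 0,"y": 0,"z": 0.001,"rx": 0,"ry": 0,"rz": 0}])

```text
time: 4.15
tool_pos: [0.5194, 0.1343, 0.0786]
ee_rot: [3.135, -0.009, 1.557]
wrist_force: [0.2, -0.0, 0.1]
width: 0.0005
```

```bash
cat > k.py <<'E'
from h import *
import sys
def bar(k,r,z): return np.array([-r*np.sin(k),-r*np.cos(k),z])
k=float(sys.argv[1]);a=.0968
p=rz(a)@(bar(k,.195,.078)-.016*np.array([np.cos(k),-np.sin(k),0]))+[.5377,.3268,0]
plan(p,[np.pi,0,a+np.pi/2-k],vmax=.02)
E
python3 k.py 0.05
```

```text
t 4.15 pos [0.5194 0.1343 0.0786] rpy [ 3.135 -0.009  1.557] F [ 0.2 -0.   0.1] w 0.0005
n 1 total tool-frame [-0.0029  0.0115  0.0006] rotvec [ 0.39 -0.52 -3.46]
row 0 mm [-2.9 11.5  0.6] deg [ 0.39 -0.52 -3.46]
```

Emit:
jog_arm(series=[{"x": -0.001,"y": 0.005,"z": 0,"rx": 0,"ry": 0,"rz": -1},{"x": -0.001,"y": 0.005,"z": 0,"rx": 0,"ry": -0.3,"rz": -1},{"x": 0,"y": 0.004,"z": 0.001,"rx": 0,"ry": 0,"rz": -1}])

```text
time: 4.4
tool_pos: [0.5319, 0.1329, 0.0792]
ee_rot: [3.138, -0.003, 1.613]
wrist_force: [-5.2, -1.6, 5.0]
width: 0.0003
```

```bash
python3 k.py 0.0
```

```text
t 4.4 pos [0.5319 0.1329 0.0792] rpy [ 3.138e+00 -3.000e-03  1.613e+00] F [-5.2 -1.6  5. ] w 0.0003
n 1 total tool-frame [-0.0021  0.0086  0.0012] rotvec [ 0.22 -0.18 -3.14]
row 0 mm [-2.1  8.6  1.2] deg [ 0.22 -0.18 -3.14]
```

Emit:
jog_arm(series=[{"x": 0,"y": 0.005,"z": 0.001,"rx": 0,"ry": 0,"rz": -1},{"x": 0,"y": 0.004,"z": 0.001,"rx": 0,"ry": 0,"rz": -1}])

```text
time: 4.57
tool_pos: [0.5412, 0.1335, 0.0784]
ee_rot: [3.138, -0.003, 1.651]
wrist_force: [-0.1, -0.7, 0.4]
width: 0.0007
```

Emit:
jog_arm(series=[{"x": 0,"y": 0.004,"z": 0.001,"rx": 0,"ry": 0,"rz": 0},{"x": 0,"y": 0.004,"z": 0.001,"rx": 0,"ry": 0,"rz": 0}])

```text
time: 4.73
tool_pos: [0.5416, 0.1335, 0.0779]
ee_rot: [-3.125, -0.001, 1.654]
wrist_force: [-16.3, -2.7, 15.4]
width: 0.0006
```

```bash
python3 k.py 0.0
```

```text
t 4.73 pos [0.5416 0.1335 0.0779] rpy [-3.125e+00 -1.000e-03  1.654e+00] F [-16.3  -2.7  15.4] w 0.0006
n 1 total tool-frame [-0.0022 -0.0012 -0.0001] rotvec [-0.96 -0.09 -0.79]
row 0 mm [-2.2 -1.2 -0.1] deg [-0.96 -0.09 -0.79]
```

Emit:
jog_arm(series=[{"x": 0,"y": 0.005,"z": 0,"rx": 0,"ry": 0,"rz": 0},{"x": 0,"y": 0.005,"z": 0,"rx": 0,"ry": 0,"rz": 0},{"x": 0,"y": 0.005,"z": 0,"rx": 0,"ry": 0,"rz": 0}])

```text
time: 4.98
tool_pos: [0.5407, 0.1334, 0.0784]
ee_rot: [-3.085, 0.001, 1.657]
wrist_force: [-14.6, -2.1, 9.0]
width: 0.0006
```

Emit:
jog_arm(series=[{"x": 0,"y": -0.01,"z": 0,"rx": 0,"ry": 0,"rz": 0},{"x": 0,"y": -0.02,"z": 0,"rx": 0,"ry": 0,"rz": 0},{"x": 0,"y": -0.03,"z": -0.005,"rx": 0,"ry": 0,"rz": 0},{"x": 0,"y": -0.03,"z": -0.02,"rx": 0,"ry": 0,"rz": 0},{"x": 0,"y": -0.02,"z": -0.03,"rx": 0,"ry": 0,"rz": 0},{"x": 0,"y": 0,"z": -0.035,"rx": 0,"ry": 0,"rz": 0},{"x": 0,"y": 0,"z": -0.035,"rx": 0,"ry": 0,"rz": 0},{"x": 0,"y": 0,"z": -0.035,"rx": 0,"ry": 0,"rz": 0}])

```text
time: 5.65
tool_pos: [0.434, 0.1244, 0.2399]
ee_rot: [-3.069, 0.001, 1.661]
wrist_force: [0.9, 0.1, 1.1]
width: 0.0006
```

Run:
```python
from h import *
from bench import cams
import cv2
for n in("side","top"):
    s=cams.snapshot(n);c=s["img"][90:250,120:320,::-1] if n=="side" else s["img"][130:260,95:245,::-1]
    cv2.imwrite(f"pics/b_{n}.png",cv2.resize(c,None,fx=4,fy=4,interpolation=2)[:600])
plan([.5,-.228,.25],[np.pi,0,1.65])
```

```text
t 5.75 pos [0.438  0.1249 0.2458] rpy [-3.083  0.     1.661] F [ 0.5 -0.   1.7] w 0.0006
n 11 total tool-frame [-0.3571  0.0296 -0.0059] rotvec [-3.34  0.03  0.63]
row 0 mm [-32.5   2.7  -0.5] deg [-0.3   0.    0.06]
row 1 mm [-32.5   2.7  -0.5] deg [-0.3   0.    0.06]
row 2 mm [-32.5   2.8  -0.5] deg [-0.3   0.    0.06]
row 3 mm [-32.5   2.8  -0.5] deg [-0.3   0.    0.06]
row 4 mm [-32.4   2.8  -0.5] deg [-0.3   0.    0.06]
row 5 mm [-32.4   2.9  -0.5] deg [-0.3   0.    0.06]
row 6 mm [-32.4   2.9  -0.5] deg [-0.3   0.    0.06]
row 7 mm [-32.4   2.9  -0.4] deg [-0.3   0.    0.06]
row 8 mm [-32.4   3.   -0.4] deg [-0.3   0.    0.06]
row 9 mm [-32.4   3.   -0.4] deg [-0.3   0.    0.06]
row 10 mm [-32.4   3.   -0.4] deg [-0.3   0.    0.06]
```

View pics/b_side.png

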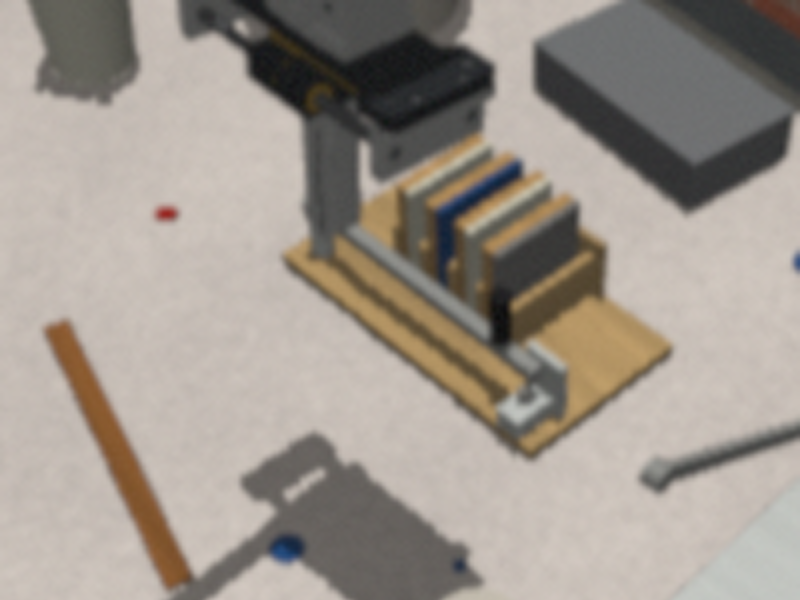

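View pics/b_top.png

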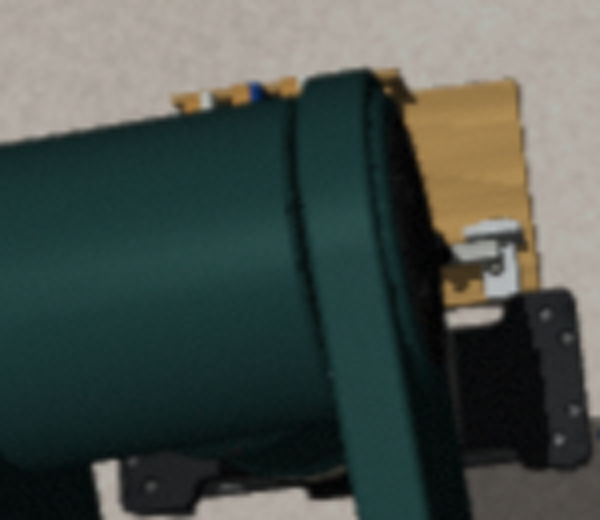

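Run:
```python
from h import *
plan([.5015,-.228,.22],[np.pi,0,.1426],n=16)
```

```text
t 5.75 pos [0.438  0.1249 0.2458] rpy [-3.083  0.     1.661] F [ 0.5 -0.   1.7] w 0.0006
n 16 total tool-frame [-0.3572  0.0328  0.024 ] rotvec [-2.66  2.54 86.98]
row 0 mm [-22.3   2.1   1.5] deg [-0.17  0.16  5.44]
row 1 mm [-22.    4.2   1.4] deg [-0.17  0.16  5.44]
row 2 mm [-21.5   6.2   1.4] deg [-0.17  0.16  5.44]
row 3 mm [-20.9   8.2   1.4] deg [-0.17  0.16  5.44]
row 4 mm [-20.   10.2   1.3] deg [-0.17  0.16  5.44]
row 5 mm [-18.9  12.    1.3] deg [-0.17  0.16  5.44]
row 6 mm [-17.7  13.7   1.3] deg [-0.17  0.16  5.44]
row 7 mm [-16.3  15.4   1.3] deg [-0.17  0.16  5.44]
row 8 mm [-14.8  16.8   1.3] deg [-0.17  0.16  5.44]
row 9 mm [-13.2  18.2   1.3] deg [-0.17  0.16  5.44]
row 10 mm [-11.4  19.3   1.3] deg [-0.17  0.16  5.44]
row 11 mm [-9.5 20.3  1.4] deg [-0.17  0.16  5.44]
row 12 mm [-7.5 21.1  1.4] deg [-0.17  0.16  5.44]
row 13 mm [-5.5 21.7  1.4] deg [-0.17  0.16  5.44]
row 14 mm [-3.4 22.2  1.5] deg [-0.17  0.16  5.44]
row 15 mm [-1.3 22.4  1.5] deg [-0.17  0.16  5.44]
```

Emit:
jog_arm(claw=0.6, series=[{"x": -0.022,"y": 0.002,"z": 0,"rx": -0.2,"ry": 0.2,"rz": 5.4},{"x": -0.022,"y": 0.004,"z": 0,"rx": -0.2,"ry": 0.2,"rz": 5.4},{"x": -0.022,"y": 0.006,"z": 0,"rx": -0.2,"ry": 0.2,"rz": 5.4},{"x": -0.021,"y": 0.008,"z": 0,"rx": -0.2,"ry": 0.2,"rz": 5.4},{"x": -0.02,"y": 0.01,"z": 0,"rx": -0.2,"ry": 0.2,"rz": 5.4},{"x": -0.019,"y": 0.012,"z": 0,"rx": -0.2,"ry": 0.2,"rz": 5.4},{"x": -0.018,"y": 0.014,"z": 0,"rx": -0.2,"ry": 0.2,"rz": 5.4},{"x": -0.016,"y": 0.015,"z": 0,"rx": -0.2,"ry": 0.2,"rz": 5.4},{"x": -0.015,"y": 0.017,"z": 0,"rx": -0.2,"ry": 0.2,"rz": 5.4},{"x": -0.013,"y": 0.018,"z": 0,"rx": -0.2,"ry": 0.2,"rz": 5.4},{"x": -0.011,"y": 0.019,"z": 0,"rx": -0.2,"ry": 0.2,"rz": 5.4},{"x": -0.009,"y": 0.02,"z": 0,"rx": -0.2,"ry": 0.2,"rz": 5.4}])

```text
time: 6.75
tool_pos: [0.4916, -0.1477, 0.238]
ee_rot: [-3.135, -0.017, 0.489]
wrist_force: [1.1, -0.4, -0.5]
width: 0.0562
```

Run:
```python
from h import *
plan([.5015,-.228,.20],[np.pi,0,.1426],n=5)
```

```text
t 6.75 pos [ 0.4916 -0.1477  0.238 ] rpy [-3.135 -0.017  0.489] F [ 1.1 -0.4 -0.5] w 0.0562
n 5 total tool-frame [-0.0297  0.0757  0.037 ] rotvec [-0.52 -0.91 19.86]
row 0 mm [-5.9 15.1  7.4] deg [-0.1  -0.18  3.97]
row 1 mm [-4.8 15.5  7.4] deg [-0.1  -0.18  3.97]
row 2 mm [-3.7 15.8  7.5] deg [-0.1  -0.18  3.97]
row 3 mm [-2.6 16.   7.5] deg [-0.1  -0.18  3.97]
row 4 mm [-1.5 16.1  7.6] deg [-0.1  -0.18  3.97]
```

Emit:
jog_arm(series=[{"x": -0.006,"y": 0.015,"z": 0.006,"rx": -0.1,"ry": -0.2,"rz": 4},{"x": -0.005,"y": 0.015,"z": 0.006,"rx": -0.1,"ry": -0.2,"rz": 4},{"x": -0.004,"y": 0.015,"z": 0.006,"rx": -0.1,"ry": -0.2,"rz": 4},{"x": -0.003,"y": 0.014,"z": 0.006,"rx": -0.1,"ry": -0.2,"rz": 4},{"x": -0.001,"y": 0.012,"z": 0.006,"rx": -0.1,"ry": -0.2,"rz": 3.5},{"x": 0,"y": 0,"z": 0,"rx": 0,"ry": 0,"rz": 0},{"x": 0,"y": 0,"z": 0,"rx": 0,"ry": 0,"rz": 0}])

```text
time: 7.33
tool_pos: [0.5008, -0.231, 0.1994]
ee_rot: [3.141, 0.003, 0.125]
wrist_force: [-1.1, 0.4, -0.8]
width: 0.0564
```

Run:
```python
from h import *
from bench import cams
import cv2
plan([.5015,-.228,.116],[np.pi,0,.1426],n=5)
s=cams.snapshot("side")
cv2.imwrite("pics/c1.png",cv2.resize(s["img"][150:330,240:440,::-1],None,fx=3.3,fy=3.3,interpolation=2))
```

```text
t 7.33 pos [ 0.5008 -0.231   0.1994] rpy [3.141e+00 3.000e-03 1.250e-01] F [-1.1  0.4 -0.8] w 0.0564
n 5 total tool-frame [ 0.0013 -0.003   0.0834] rotvec [ 0.04  0.15 -0.98]
row 0 mm [ 0.3 -0.6 16.7] deg [ 0.01  0.03 -0.2 ]
row 1 mm [ 0.2 -0.6 16.7] deg [ 0.01  0.03 -0.2 ]
row 2 mm [ 0.2 -0.6 16.7] deg [ 0.01  0.03 -0.2 ]
row 3 mm [ 0.2 -0.6 16.7] deg [ 0.01  0.03 -0.2 ]
row 4 mm [ 0.2 -0.6 16.7] deg [ 0.01  0.03 -0.2 ]
```

View pics/c1.png

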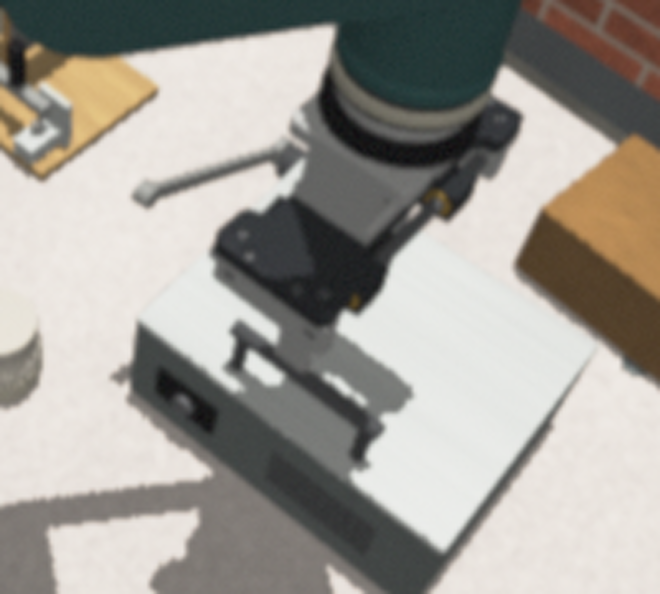

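Emit:
jog_arm(series=[{"x": 0,"y": -0.001,"z": 0.017,"rx": 0,"ry": 0,"rz": -0.2},{"x": 0,"y": -0.001,"z": 0.017,"rx": 0,"ry": 0,"rz": -0.2},{"x": 0,"y": -0.001,"z": 0.016,"rx": 0,"ry": 0,"rz": -0.2},{"x": 0,"y": 0,"z": 0.015,"rx": 0,"ry": 0,"rz": -0.2},{"x": 0,"y": 0,"z": 0.01,"rx": 0,"ry": 0,"rz": 0},{"x": 0,"y": 0,"z": 0,"rx": 0,"ry": 0,"rz": 0},{"x": 0,"y": 0,"z": 0,"rx": 0,"ry": 0,"rz": 0}])

```text
time: 7.97
tool_pos: [0.5035, -0.2238, 0.1256]
ee_rot: [3.137, -0.006, 0.155]
wrist_force: [-0.7, -1.0, -1.2]
width: 0.0563
```

Emit:
jog_arm(series=[{"x": -0.002,"y": 0.003,"z": 0.009,"rx": 0,"ry": 0,"rz": 0},{"x": 0,"y": 0,"z": 0,"rx": 0,"ry": 0,"rz": 0}])

```text
time: 8.13
tool_pos: [0.503, -0.2271, 0.1178]
ee_rot: [3.135, -0.008, 0.156]
wrist_force: [-0.3, -0.2, 0.6]
width: 0.0564
```

Emit:
jog_arm(claw=0, series=[{"x": 0,"y": 0,"z": 0,"rx": 0,"ry": 0,"rz": 0},{"x": 0,"y": 0,"z": 0,"rx": 0,"ry": 0,"rz": 0},{"x": 0,"y": 0,"z": 0,"rx": 0,"ry": 0,"rz": 0},{"x": 0,"y": 0,"z": 0,"rx": 0,"ry": 0,"rz": 0},{"x": 0,"y": 0,"z": 0,"rx": 0,"ry": 0,"rz": 0},{"x": 0,"y": 0,"z": 0,"rx": 0,"ry": 0,"rz": 0}])

```text
time: 8.63
tool_pos: [0.5045, -0.2285, 0.1209]
ee_rot: [3.131, -0.013, 0.156]
wrist_force: [0.3, 0.4, 0.4]
width: 0.0196
```

Run:
```python
from h import *
plan([.5015,-.228,.116],[np.pi,0,.1426],n=1)
```

```text
t 8.63 pos [ 0.5045 -0.2285  0.1209] rpy [ 3.131 -0.013  0.156] F [0.3 0.4 0.4] w 0.0196
n 1 total tool-frame [-0.0029 -0.001   0.0049] rotvec [ 0.58 -0.73  0.76]
row 0 mm [-2.9 -1.   4.9] deg [ 0.58 -0.73  0.76]
```

Emit:
jog_arm(series=[{"x": -0.002,"y": -0.001,"z": 0.004,"rx": 0.4,"ry": -0.5,"rz": 0.5},{"x": 0,"y": 0,"z": 0.001,"rx": 0,"ry": 0,"rz": 0},{"x": 0,"y": 0,"z": 0.0005,"rx": 0,"ry": 0,"rz": 0},{"x": 0,"y": 0,"z": 0.0005,"rx": 0,"ry": 0,"rz": 0}])

```text
time: 8.97
tool_pos: [0.5022, -0.2281, 0.117]
ee_rot: [3.138, -0.004, 0.146]
wrist_force: [-2.4, 0.8, 3.7]
width: 0.0107
```

Emit:
jog_arm(series=[{"x": 0.002,"y": 0,"z": -0.009,"rx": 0,"ry": 0,"rz": 0},{"x": 0.003,"y": 0,"z": -0.009,"rx": 0,"ry": 0,"rz": 0},{"x": 0.003,"y": 0,"z": -0.009,"rx": 0,"ry": 0,"rz": 0},{"x": 0.004,"y": 0,"z": -0.008,"rx": 0,"ry": 0,"rz": 0}])

```text
time: 9.3
tool_pos: [0.5122, -0.2265, 0.1469]
ee_rot: [3.141, 0.005, 0.145]
wrist_force: [-2.5, -2.6, -4.8]
width: 0.011
```

```bash
cat > l.py <<'E'
from h import *
from bench import robot
import sys
o=robot.get_obs();g=o["tool_pos"]-.019*R.from_euler("xyz",o["ee_rot"]).as_matrix()[:,2]
a=.1426;v=rz(-a)@(g-[.6747,-.2031,.09])
t0=np.arctan2(.046,.175);ang=np.arctan2(v[2],-v[0])-t0
print("grasp box frame",v.round(4),"r",np.hypot(v[0],v[2]).round(4),"(0.1809) lid est",ang.round(3))
t=float(sys.argv[1]);tg=rz(a)@[-.175*np.cos(t)+.046*np.sin(t),0,.175*np.sin(t)+.046*np.cos(t)]+[.6747,-.2031,.09]
plan(tg-[0,0,.019],[np.pi,0,a],vmax=.012)
E
python3 l.py .534
```

```text
grasp box frame [-1.641e-01 -1.000e-04  7.590e-02] r 0.1808 (0.1809) lid est 0.176
t 9.3 pos [ 0.5122 -0.2265  0.1469] rpy [3.141 0.005 0.145] F [-2.5 -2.6 -4.8] w 0.011
n 6 total tool-frame [ 0.0367  0.     -0.0529] rotvec [0.03 0.27 0.13]
row 0 mm [ 6.1  0.  -8.8] deg [0.   0.05 0.02]
row 1 mm [ 6.1  0.  -8.8] deg [0.   0.05 0.02]
row 2 mm [ 6.1 -0.  -8.8] deg [0.   0.05 0.02]
row 3 mm [ 6.1 -0.  -8.8] deg [0.   0.05 0.02]
row 4 mm [ 6.1 -0.  -8.8] deg [0.   0.05 0.02]
row 5 mm [ 6.2 -0.  -8.8] deg [0.   0.05 0.02]
```

Emit:
jog_arm(series=[{"x": 0.0045,"y": 0,"z": -0.008,"rx": 0,"ry": 0,"rz": 0},{"x": 0.005,"y": 0,"z": -0.008,"rx": 0,"ry": 0,"rz": 0},{"x": 0.005,"y": 0,"z": -0.008,"rx": 0,"ry": 0,"rz": 0},{"x": 0.0055,"y": 0,"z": -0.0075,"rx": 0,"ry": 0,"rz": 0},{"x": 0.0055,"y": 0,"z": -0.007,"rx": 0,"ry": 0,"rz": 0}])

```text
time: 9.72
tool_pos: [0.5348, -0.2231, 0.1861]
ee_rot: [-3.139, 0.02, 0.143]
wrist_force: [-1.4, -2.0, -6.0]
width: 0.0108
```

```bash
python3 l.py .534
```

```text
grasp box frame [-0.1409  0.      0.1151] r 0.182 (0.1809) lid est 0.428
t 9.72 pos [ 0.5348 -0.2231  0.1861] rpy [-3.139  0.02   0.143] F [-1.4 -2.  -6. ] w 0.0108
n 2 total tool-frame [ 0.0138  0.     -0.0138] rotvec [-0.16  1.16  0.01]
row 0 mm [ 6.9  0.  -6.9] deg [-0.08  0.58  0.  ]
row 1 mm [ 7.   0.  -6.8] deg [-0.08  0.58  0.  ]
```

Emit:
jog_arm(series=[{"x": 0.006,"y": 0,"z": -0.0065,"rx": 0,"ry": 0.4,"rz": 0},{"x": 0.006,"y": 0,"z": -0.0055,"rx": 0,"ry": 0.4,"rz": 0},{"x": 0.001,"y": 0,"z": -0.001,"rx": 0,"ry": 0,"rz": 0},{"x": 0,"y": 0,"z": 0,"rx": 0,"ry": 0,"rz": 0}])

```text
time: 10.05
tool_pos: [0.5483, -0.2211, 0.202]
ee_rot: [-3.139, 0.01, 0.143]
wrist_force: [-2.8, -2.3, -6.1]
width: 0.0108
```

```bash
python3 l.py .534;  python3 - <<'E'
from bench import cams
import cv2,pickle
for n in("side","top"):
    s=cams.snapshot(n);pickle.dump(s,open(n+"1.pkl","wb"))
    c=s["img"][150:330,240:440,::-1] if n=="side" else s["img"][80:240,255:425,::-1]
    cv2.imwrite(f"pics/d_{n}.png",cv2.resize(c,None,fx=3.3,fy=3.3,interpolation=2))
E
python3 l.py .534
```

```text
grasp box frame [-1.275e-01  1.000e-04  1.310e-01] r 0.1828 (0.1809) lid est 0.542
t 10.05 pos [ 0.5483 -0.2211  0.202 ] rpy [-3.139  0.01   0.143] F [-2.8 -2.3 -6.1] w 0.0108
n 1 total tool-frame [0.0005 0.0001 0.0023] rotvec [-0.18  0.57  0.  ]
row 0 mm [0.5 0.1 2.3] deg [-0.18  0.57  0.  ]
grasp box frame [-1.279e-01  1.000e-04  1.306e-01] r 0.1827 (0.1809) lid est 0.539
t 10.15 pos [ 0.5479 -0.2212  0.2016] rpy [-3.138  0.01   0.142] F [-2.7 -2.5 -5.5] w 0.0108
n 1 total tool-frame [0.0008 0.0001 0.0019] rotvec [-0.18  0.59 -0.01]
row 0 mm [0.8 0.1 1.9] deg [-0.18  0.59 -0.01]
```

View pics/d_side.png

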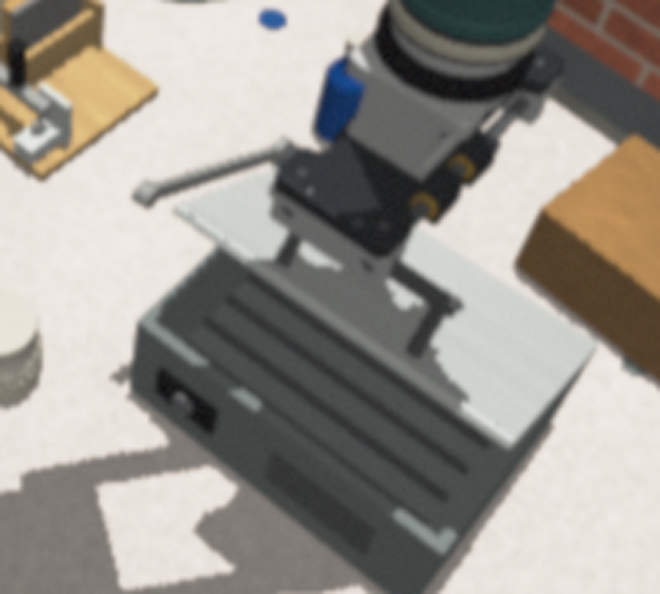

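View pics/d_top.png

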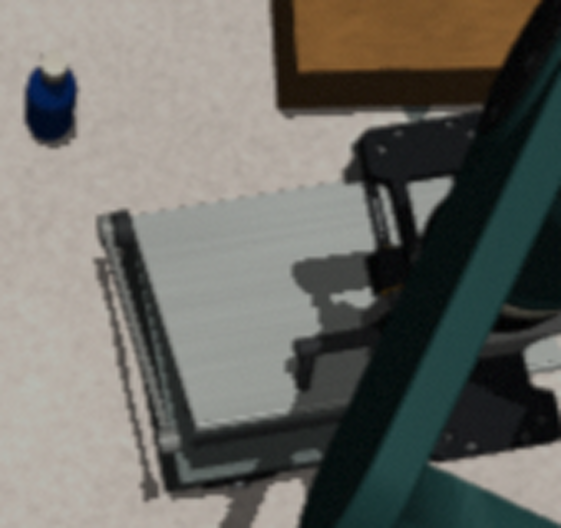

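Run:
```python
from h import *
s=lambda x,y:(240+x/3.3-.35,150+y/3.3-.35);t=lambda x,y:(255+x/3.3-.35,80+y/3.3-.35)
M=lambda v:rz(.1426)@np.array(v)+[.6747,-.2031,.09]
def L(th,x,y,z):return M([x*np.cos(th)+z*np.sin(th),y,-x*np.sin(th)+z*np.cos(th)])
obs=[("side",s(178,210),(-.19,.12,.008)),("side",s(514,440),(-.19,-.12,.008)),("top",t(197,428),(-.19,.12,.008)),("side",s(455,300),(-.175,-.055,.048)),("top",t(300,345),(-.175,.055,.05))]
f=lambda p,o=obs:np.concatenate([proj(n,L(p[0],*v))[0]-px for n,px,v in o])
r=least_squares(f,[.5],loss="soft_l1");print(r.x,f(r.x).reshape(-1,2).round(1).tolist())
for o in obs:print(o[0],least_squares(lambda p:f(p,[o]),[.5]).x)
ao=[("side",s(145,193),(-.194,.139,0)),("top",t(170,440),(-.194,.139,0))]
for o in ao:print("arm",least_squares(lambda p:f(p,[o]),[.5]).x)
```

```text
[0.51946013] [[-0.3, -2.1], [0.3, 0.7], [-0.5, -1.2], [0.5, 2.8], [-0.8, 0.2]]
side [0.49860764]
side [0.52361211]
top [0.49898313]
side [0.54041354]
top [0.5229736]
arm [0.53521553]
arm [0.52872698]
```

Emit:
jog_arm(series=[{"x": 0,"y": 0,"z": 0,"rx": 0,"ry": 0,"rz": 0},{"x": 0,"y": 0,"z": 0,"rx": 0,"ry": 0,"rz": 0},{"x": 0,"y": 0,"z": 0,"rx": 0,"ry": 0,"rz": 0},{"x": 0,"y": 0,"z": 0,"rx": 0,"ry": 0,"rz": 0},{"x": 0,"y": 0,"z": 0,"rx": 0,"ry": 0,"rz": 0},{"x": 0,"y": 0,"z": 0,"rx": 0,"ry": 0,"rz": 0},{"x": 0,"y": 0,"z": 0,"rx": 0,"ry": 0,"rz": 0},{"x": 0,"y": 0,"z": 0,"rx": 0,"ry": 0,"rz": 0}])

```text
time: 10.82
tool_pos: [0.5468, -0.2213, 0.2004]
ee_rot: [-3.137, 0.012, 0.142]
wrist_force: [-2.8, -1.8, -5.3]
width: 0.0108
```

```bash
python3 l.py .534;  python3 - <<'E'
from bench import cams
import cv2,pickle
for i in range(6): cams.snapshot("top")
s=cams.snapshot("side")
cv2.imwrite("pics/e_side.png",cv2.resize(s["img"][90:330,160:440,::-1],None,fx=2.5,fy=2.5,interpolation=2))
E
python3 l.py .534
```

```text
grasp box frame [-1.290e-01  1.000e-04  1.294e-01] r 0.1827 (0.1809) lid est 0.53
t 10.82 pos [ 0.5468 -0.2213  0.2004] rpy [-3.137  0.012  0.142] F [-2.8 -1.8 -5.3] w 0.0108
n 1 total tool-frame [0.002  0.0001 0.0007] rotvec [-0.24  0.68 -0.06]
row 0 mm [2.  0.1 0.7] deg [-0.24  0.68 -0.06]
grasp box frame [-1.290e-01  1.000e-04  1.294e-01] r 0.1827 (0.1809) lid est 0.53
t 11.17 pos [ 0.5468 -0.2213  0.2004] rpy [-3.137  0.012  0.142] F [-2.8 -2.  -5.8] w 0.0109
n 1 total tool-frame [0.002  0.0001 0.0007] rotvec [-0.24  0.69 -0.06]
row 0 mm [2.  0.1 0.7] deg [-0.24  0.69 -0.06]
```

View pics/e_side.png

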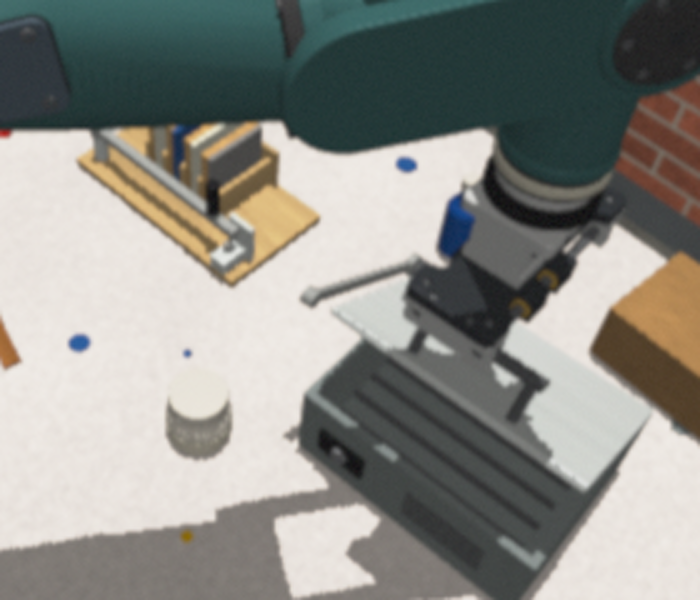

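Emit:
jog_arm(series=[{"x": 0.003,"y": 0,"z": -0.002,"rx": 0,"ry": 0,"rz": 0},{"x": 0,"y": 0,"z": 0,"rx": 0,"ry": 0,"rz": 0},{"x": 0,"y": 0,"z": 0,"rx": 0,"ry": 0,"rz": 0}])

```text
time: 11.42
tool_pos: [0.5489, -0.221, 0.2028]
ee_rot: [-3.137, 0.014, 0.141]
wrist_force: [-2.8, -1.8, -6.0]
width: 0.011
```

```bash
python3 l.py .534|head -2;  python3 - <<'E'
from bench import cams,robot,ticket
for i in range(12): cams.snapshot("top")
o=robot.get_obs();print(o["tool_pos"],abs(o["qvel"]).max(),o["wrist_force"],o["width"])
ticket.close_job()
E
python3 l.py .534|head -2
```

```text
grasp box frame [-1.268e-01  1.000e-04  1.318e-01] r 0.1829 (0.1809) lid est 0.548
t 11.42 pos [ 0.5489 -0.221   0.2028] rpy [-3.137  0.014  0.141] F [-2.8 -1.8 -6. ] w 0.011
[ 0.54888769 -0.22101004  0.2027155 ] 0.0015803611646228732 [-3.18170787 -2.52996355 -4.91442413] 0.011050181402262861
the job is handed in; nothing more can be done
the job is handed in; nothing more can be done
```

I shut the keeper bar past its catch, then lifted the drying box's lid by its bar handle to the setting arm's angle. The job was handed in with the lid still gripped and held there; no verdict was reported.

- **Keeper bar:** I pushed the peg with the closed fingers. The resistance rose to about 5 N, dropped as the nub passed the ball, then rose to about 16 N against the stop. The side picture afterwards shows the bar in its stop bracket.
- **Lid angle:** The setting arm measures about 0.53 rad. The lid is at 0.548 rad by the gripper's position. A picture fit just before the last small raise gave 0.52 when the gripper read 0.54 (single features 0.50 to 0.54). The two methods therefore disagree by about 0.02 rad, but both are well inside the 0.08 rad limit.
- **Hold:** After about 0.6 s of holding, the tool had stopped moving (joint speeds under 0.002 rad/s). The load on the wrist was about 6 N and the grip was closed on the bar at 11 mm.
- **Other things:** In the last side picture the setting arm stood in the same place to within a pixel. The panels, bottle and jar were upright and looked unmoved. The jar lid was not in that picture and the stir stick only partly; neither was touched. The lid's final angle after the last raise was not checked again in a picture.

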